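# Slide the slide box past the one-way flap of the sample intake

## Task

Push the plain closed slide box forward along its lane with the fingertips, so that it pushes the hanging flap open, slides through beneath it and drops off the sill to lie flat in the bay behind; then draw the fingers back out and leave the flap hanging shut. Only push the box: do not lift or carry it. Leave the vial rack, the other lane's flap and the bottles alone.

Things in the scene. Friction and masses are not known exactly. Their poses are not given: they have to be found in the camera images.
- intake: Fixed grey metal two-lane sample intake, 150 mm wide. Origin on the table, midway between the lanes, straight below the flap axle; +x runs along the lanes in the pushing direction (away from the robot), +y left, z up. Before the flaps each lane has a flat sill 32 mm above the table, x = -150 to -12 mm, 67 mm wide between low walls 10 mm high; lane middles at y = +37 mm (left) and -37 mm (right).
- intake_axle (a point): Middle of the steel axle, 6 mm diameter, 76 mm above the table (44 mm above the sill), that runs across both lanes (along y) at x = 0 of the intake, held by three cheeks (beside and between the lanes) 22 mm long, 5 mm thick, 80 mm high. Nothing lies above the axle.
- intake_bay (a point): Point on the floor of the bay, midway between the lanes, at x = 30 mm of the intake. Behind the sill's edge (x = -12 mm) each lane drops by a step of 24 mm to this floor, 8 mm above the table; the bay is 67 mm wide, open above, its walls 42 mm above the table, and ends at x = 105 mm against a housing 62 mm high, 95 mm long.
- flap_left (a joint): Steel flap of the left (+y) lane, rad: plate 63 mm wide, 3 mm thick, 50 g, hung on the axle, lower edge 40 mm below it (4 mm above sill level). 0 = hanging shut (upright); grows to 1.5 as its lower edge swings away from the robot (+x); it cannot swing towards the robot. A push under 2 N opens it; its weight shuts it in about 2 s (damped hinge).
- flap_right (a joint): The same flap in the right (-y) lane.
- slidebox_center (a point): Centre of the slide box: a plain closed white box with a flat lid, 70 mm long (x, along the lane), 56 mm wide, 22 mm high, about 0.2 kg, loose, on the sill of the left or right lane before the flap, nearly square to it; its centre is 11 mm above the sill. Push on its back, the face towards the robot, 35 mm from the centre. Pushed on, it tips nose-down over the sill's edge; it drops flat once its back passes that edge.
- vialrack_center (a point): Centre of the vial rack, which stands before the flap in the other lane and is to be left alone: a white block 70 x 54 x 20 mm with six capped vials standing in it, 37 mm high in all; the point is half-way up.
- reagent: Amber bottle with blue cap, 64 mm diameter, 145 mm high, standing to one side; origin at the centre of its underside. Leave alone.
- jar: Clear jar with blue cap, 60 mm diameter, 85 mm high, standing to the other side; origin at the centre of its underside. Leave alone.
There are look-alikes about, which are no part of the job. What is shaped like the part that bears slidebox_center but blue is not meant.

How it is judged:
By the outcome, as a careful person would: the job done as asked, in the order asked, and still so for the second after the job is handed in, with the robot touching nothing.
It also fails if it takes over 40 s, if anything falls off the work surface, if the arm or the gripper's body presses on something with over 40 N, if the wrist force passes 120 N, or if a joint passes its speed limit or range.

## Robot

A 7-joint arm with a two-finger parallel gripper is mounted at the origin on the work surface. World frame = base frame: x ahead of the robot, y to its left, z up, the work surface at z = 0. Lengths are in mm, angles in rad, forces in N, time in s.
With the tool pointing down it reaches from about 425 to 875 mm from the base axis. Payload 4.7 kg.
Tool frame: the origin (TCP) lies at the very end of the fingers, on their centre line; the grasp point (between the pads) lies r.hold_point_z behind it (r.hold_point_z is the distance from the TCP to the grasp point, in mm); z points along the fingers, y is the line along which they close (so a half turn about z gives the same grasp; the last joint's range is limited). The gripper opens to 87 mm and grips with 3 to 60 N. Pads are 19 mm wide; open, the fingers measure 117 mm over their backs; the gripper's body (75 mm by 190 mm) begins 51 mm behind the grasp point.
Start: joints at [0.014, 0.321, -0.07, 1.45, 0.023, 1.371, -0.057], TCP at [650.02, -0.025, 222.587] pointing down, gripper open.
Joint ranges: [-2.86, 2.86], [-0.3, 2.09], [-1.38, 1.24], [0.06, 2.45], [-1.56, 4.7], [0.09, 2.05], [-2.69, 2.69]. Speed limits (rad/s): [2.57, 2.57, 3.14, 3.14, 3.14, 3.14, 3.14].

## Interface

Orientations are given as [roll, pitch, yaw] about the fixed x, y, z axes, in that order (R = Rz(yaw) Ry(pitch) Rx(roll)).
In Python, from station import r gives the robot as it stands. The module is installed in compiled form; this text tells all that it offers.
- The arm moves only by the shell command python3 -m creep 'ROWS' [FORCE]. ROWS is JSON, a list of rows, each an object of numbers: "claw": the closure, from -1 (fully open) to 1 (shut); "tx", "ty", "tz": the shift along the tool's x, y, z as a fraction of full scale; "yaw": the turn about the tool's z as a fraction of full scale. A call has 1 to 20 rows; each row is the pose to reach, as a shift and turn from the pose commanded when the call began, along the tool's axes at that moment; what a row does not reach only later rows make up. Full scale, the value 1, is 0.4 m for a shift and 2 rad for a turn. A row lasts 1/12 s, in which the tool goes at most 41.7 mm and 7.16 degrees, less where a joint would pass 70% of its speed; a pose out of reach is approached as far as the arm can. A call with a number of a shift or a turn outside -1 to 1 is refused whole. A call with a gripper value outside its range is refused whole. The fingers move at their own pace and stop on an object; FORCE is the grip in N (left out, the last holds). Time passes only in rows, so rows that repeat a pose let the fingers close. It gives the time, the measured TCP pose, the force, the opening and the grip force at its end, in the units of the state.
- r.state(): the state, without advancing time (a new reading comes with each control period).
- r.grab_frame(name): name is "scene" or "side" or "wrist"; returns a dict with "pixels" (400x640x3 uint8, red, green, blue), "range_z" (400x640 float32, mm along the optical axis (not along the pixel's ray), 0 where there is no reading), "mtx" (3x3 intrinsics, pixels), "R" (3x3) and "t" (3): a world point X has camera coordinates R X + t. Camera axes: x right, y down, z forward; pixel columns grow to the right and rows downward; lengths in mm; the calibration is good to about 2 mm. A picture is of the moment at which its call begins.
- r.finish_job(): hands the job in; it is judged then, once.
The state is a dict: "clock": time; "q": joint angles; "qvel": joint speeds; "tau": joint torques, N m; "tcp_pos": TCP position; "orientation": TCP orientation; "contact_force": force on the tool from outside, world axes, zero at the start; "ft_torque": the same for the moment, N m; "grip_width": finger opening in mm; "gripper_force": force on a finger pad.
Only numpy, scipy, OpenCV 4.12 (cv2) and the standard library are available. Lean on these libraries where they do the work, as an engineer would, in place of code of your own. Each camera call takes 0.05 s, during which the arm holds its last target. There are 200 camera calls.

## Working session

There is one attempt and no reset: what is moved stays moved. The work goes in short steps, Python scripts to look and compute and a shell command to move; the robot and the scene stay as the last step left them, time stands still between calls to the robot, and variables do not carry over. Pictures are saved under pics/ and viewed, at most 11 in all, crops included, and the job is handed in when it is done.

```bash
mkdir -p pics; cat > h.py <<'E'
from station import r
import numpy as np, cv2
def cloud(f):
    z=f["range_z"].astype(float);v,u=np.indices(z.shape);K=f["mtx"]
    c=np.stack([(u-K[0,2])/K[0,0]*z,(v-K[1,2])/K[1,1]*z,z],-1)
    P=(c-f["t"])@f["R"]   # R^T (c-t)
    P[z==0]=np.nan
    return P
def save(n,f): cv2.imwrite("pics/"+n+".png",f["pixels"][:,:,::-1])
E
python3 - <<'E'
from h import *
for n in("scene","side"):
    f=r.grab_frame(n);save(n+"0",f);np.savez(n+"0.npz",**f)
print(r.state()); print(r.hold_point_z)
E
```

```text
{'clock': 0.1, 'q': array([ 0.01410859,  0.32172878, -0.07009952,  1.45149298,  0.02260634,
        1.3708209 , -0.05688309]), 'qvel': array([-0.00026559, -0.00311898, -0.00066695, -0.00301355,  0.00063443,
       -0.00024886, -0.0005171 ]), 'tau': array([ 1.37795760e-04, -4.92569017e+01, -4.06077392e-01, -3.13399816e+01,
       -6.42974046e-02,  3.95253638e-02,  6.49213871e-05]), 'tcp_pos': array([ 6.49524686e+02, -4.68341499e-02,  2.21614193e+02]), 'orientation': array([-3.13993234e+00,  9.31667681e-05,  1.57084656e+00]), 'contact_force': array([-0.42178394, -0.31547537,  0.12598444]), 'ft_torque': array([0.01740257, 0.01241548, 0.03343067]), 'gripper_force': 0.0, 'grip_width': 87.0793245202637}
18.700000000000003
```

View pics/scene0.png

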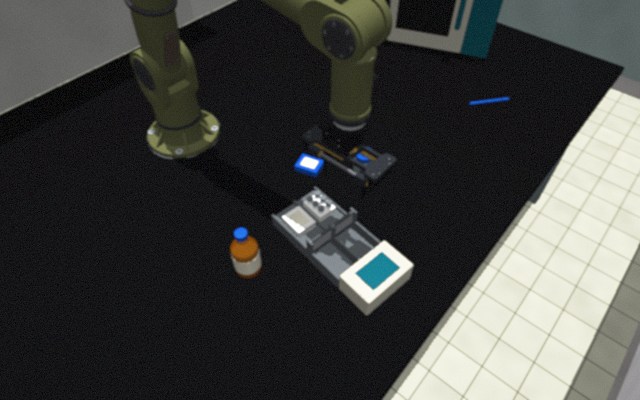

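View pics/side0.png

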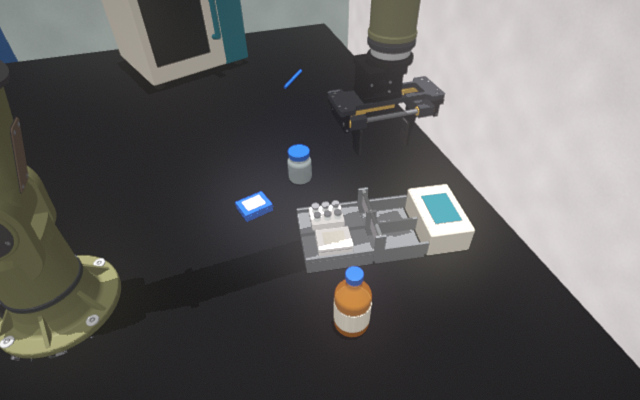

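The side view shows the white slide box near (333,238) in the lane next to the amber bottle. The rack is at (327,215), the flaps at about x=370, the housing at (440,218) and the blue decoy at (254,206). Next I'll measure these.

```bash
python3 - <<'E'
from h import *
for n,(u0,v0,u1,v1) in {"scene":(262,180,420,315),"side":(290,180,480,275)}.items():
    f=dict(np.load(n+"0.npz"));P=cloud(f)[v0:v1,u0:u1];c=f["pixels"][v0:v1,u0:u1].astype(int)
    z=P[...,2]; ok=np.isfinite(z)
    def rect(m,name):
        m=cv2.morphologyEx(m.astype(np.uint8),cv2.MORPH_OPEN,np.ones((2,2)))
        k,l,s,ce=cv2.connectedComponentsWithStats(m)
        for i in np.argsort(-s[1:,4])[:2]+1:
            Q=P[l==i]
            if len(Q)<15: continue
            (cx,cy),(w,h),a=cv2.minAreaRect(Q[:,:2].astype(np.float32))
            print(n,name,len(Q),"rect",np.round([cx,cy,w,h,a],1),"med",np.round(np.median(Q,0),1),"px",ce[i]+[u0,v0])
    rect(ok&(abs(z-62)<5)&(c.min(-1)>0)&(P[...,0]>np.nanpercentile(P[...,0][ok&(z>50)],40)),"housing")
    white=(c.min(-1)>165)&(np.ptp(c,-1)<40)
    rect(ok&white&(abs(z-54)<6),"boxtop")
    rect(ok&(z>69)&(z<88),"axle/cheeks")
    rect(ok&(z>10)&(z<90),"all")
    f2=f; 
E
```

```text
scene housing 2274 rect [786.6 -45.1 149.4  87.9  82.4] med [nan nan nan] px [377.81486368 272.68425682]
scene boxtop 319 rect [543.5 -49.4  53.2  68.1  79.9] med [nan nan nan] px [298.68338558 221.46394984]
scene boxtop 118 rect [559.4   8.2  73.9  43.2  28.6] med [nan nan nan] px [320.8220339  209.93220339]
scene axle/cheeks 280 rect [6.348e+02 6.000e-01 1.999e+02 3.450e+01 8.830e+01] med [634. -25.  77.] px [332.57857143 227.98214286]
scene all 6831 rect [662.1  -4.2 196.6 346.1  81.8] med [nan nan nan] px [345.37886107 249.94949495]
side housing 2171 rect [827.3 -29.  233.5 111.5  63.5] med [nan nan nan] px [440.99401198 212.37908798]
side housing 15 rect [634.6  40.7  17.    7.8  79.9] med [635.8  46.3  59.2] px [361. 197.]
side boxtop 766 rect [543.7 -46.2  65.2  74.9  81.3] med [nan nan nan] px [334.47127937 239.87989556]
side boxtop 328 rect [549.8  19.9  50.5  74.1  80.2] med [nan nan nan] px [326.19512195 218.92378049]
side axle/cheeks 353 rect [663.2   7.6 234.4  30.7  70.7] med [nan nan nan] px [372.96600567 216.07365439]
side axle/cheeks 35 rect [550.7  11.9  26.4  11.9  24.4] med [546.4   7.6  70.4] px [328.02857143 213.48571429]
side all 9664 rect [679.7   8.  230.  386.9  82. ] med [nan nan nan] px [382.70685017 228.57771109]
side all 50 rect [532.6 200.7  10.9  38.4  75. ] med [532.9 199.   11.7] px [299.68 181.14]
```

```bash
python3 - <<'E'
from h import *
f=dict(np.load("side0.npz"))
cv2.imwrite("pics/crop1.png",cv2.resize(f["pixels"][175:280,285:485,::-1],None,fx=4,fy=4,interpolation=cv2.INTER_CUBIC))
E
```

```text
(no output)
```

View pics/crop1.png

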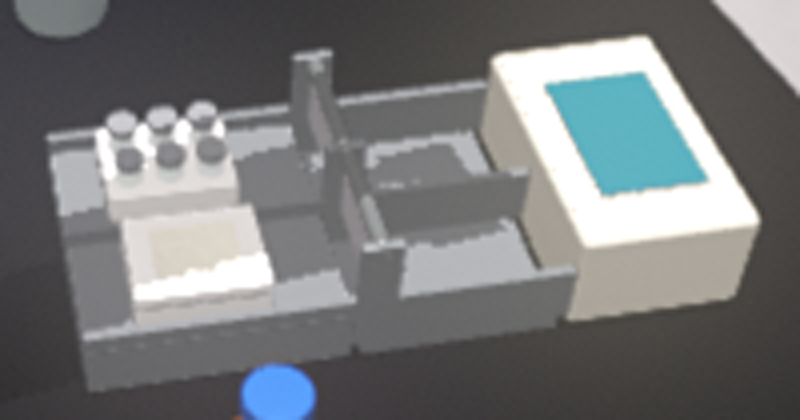

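The box is in the right lane, and the intake yaw is about -8°. I'll close the fingers, turn to match the lane and move behind the box while staying high. The closing axis will run along the lane so the gripper body stays clear of the bottles.

```bash
python3 -m creep '[{"claw":1,"tx":-0.02,"ty":-0.1,"tz":0,"yaw":0.03},{"claw":1,"tx":-0.04,"ty":-0.2,"tz":0,"yaw":0.07},{"claw":1,"tx":-0.06,"ty":-0.28,"tz":0,"yaw":0.07},{"claw":1,"tx":-0.08,"ty":-0.36,"tz":0,"yaw":0.07},{"claw":1,"tx":-0.096,"ty":-0.44,"tz":0,"yaw":0.07},{"claw":1,"tx":-0.096,"ty":-0.444,"tz":0,"yaw":0.07},{"claw":1,"tx":-0.096,"ty":-0.444,"tz":0,"yaw":0.07},{"claw":1,"tx":-0.096,"ty":-0.444,"tz":0,"yaw":0.07},{"claw":1,"tx":-0.096,"ty":-0.444,"tz":0,"yaw":0.07}]' 10
python3 - <<'E'
from h import *
for n in("wrist","scene","side"):
    f=r.grab_frame(n);save(n+"1",f);np.savez(n+"1.npz",**f)
print(r.state()["tcp_pos"],r.state()["orientation"])
a=cv2.imread("pics/wrist1.png");cv2.imwrite("pics/w1.png",a)
E
```

```text
clock: 0.85
tcp_pos: [473.4, -38.0, 222.6]
orientation: [3.141, -0.0, 1.432]
contact_force: [0.2, 1.2, 0.1]
grip_width: 34.7
gripper_force: 0.0
[473.14573177 -38.07445881 222.274726  ] [-3.14111295e+00 -3.95490267e-07  1.43151741e+00]
```

View pics/wrist1.png

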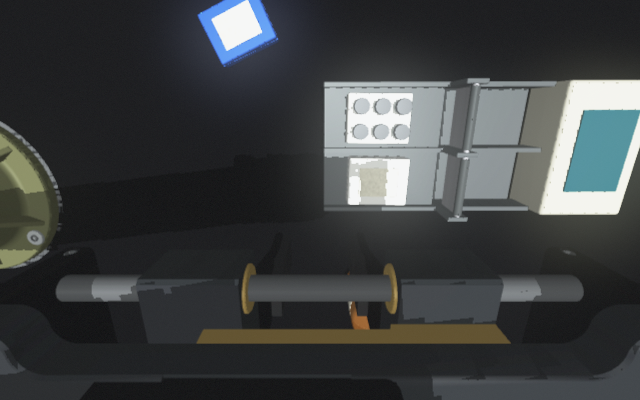

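The wrist view shows the intake square with the image. The box top is at about (378,182), between the wall lines at row 150 and row 208. The rack is at (379,118), the axle runs from (470,82) to (458,215), and the back end is at column 324. I'll refine these positions and locate the bottle.

```bash
python3 - <<'E'
from h import *
def ray(f,uv,z):
    uv=np.array(uv,float).reshape(-1,2);K=f["mtx"];d=np.c_[(uv-[K[0,2],K[1,2]])/[K[0,0],K[1,1]],np.ones(len(uv))]@f["R"];C=-f["R"].T@f["t"]
    return (C+d*((z-C[2])/d[:,2])[:,None])[:,:2]
def sel(f,m,win):
    a=np.zeros(m.shape,np.uint8);u0,v0,u1,v1=win;a[v0:v1,u0:u1]=m[v0:v1,u0:u1];k,l,s,_=cv2.connectedComponentsWithStats(a);return l==1+np.argmax(s[1:,4])
for n,wb,wh,bt in(("wrist",(335,152,425,212),(500,75,640,220),None),("scene",(278,200,318,240),(330,235,420,315),(225,225,265,280)),("side",(310,222,362,262),(405,180,475,255),(330,262,375,340))):
    f=dict(np.load(n+"1.npz"));c=f["pixels"].astype(int);P=cloud(f)
    for nm,win,z in(("box",wb,54),("housing",wh,62)):
        m=(c.min(-1)>110)&(c[...,0]>=c[...,2]-6)&(abs(P[...,2]-z)<4) if nm=="box" else (abs(P[...,2]-z)<3)
        m=sel(f,m,win);v,u=np.nonzero(m);R=ray(f,np.c_[u,v],z).astype(np.float32)
        (cx,cy),s,a=cv2.minAreaRect(R);print(n,nm,m.sum(),np.round([cx,cy,*s,a],1),"mean",R.mean(0).round(1))
    if bt:
        h=cv2.cvtColor(f["pixels"],cv2.COLOR_RGB2HSV);u0,v0,u1,v1=bt;m=(h[v0:v1,u0:u1,0]>100)&(h[v0:v1,u0:u1,0]<125)&(h[v0:v1,u0:u1,1]>120)
        Q=P[v0:v1,u0:u1][m];print("cap",np.nanmedian(Q,0).round(1))
    if n=="wrist": print(ray(f,[(324,84),(324,208),(324,150),(430,208),(430,83)],42).round(1), "axle",ray(f,[(472,100),(460,190)],79).round(1))
E
```

```text
wrist box 2748 [542.4 -45.7  55.8  69.7  80.9] mean [542.6 -45.1]
wrist housing 10666 [781.9 -42.1 146.9  96.1  82.1] mean [780.1 -40.4]
[[494.7  68.9]
 [475.4 -74. ]
 [485.   -2.7]
 [606.5 -92.3]
 [610.3  53.8]] axle [[637.9  30.9]
 [626.4 -61.4]]
scene box 477 [542.6 -47.7  56.5  72.6  80.8] mean [542.7 -47.9]
scene housing 2003 [783.8 -44.8 149.2  94.8  82.5] mean [784.5 -47.7]
cap [ 517.8 -206.6  143. ]
side box 725 [539.6 -49.3  60.8  70.2  81.2] mean [539.4 -49.6]
side housing 1569 [780.  -46.6 153.   96.5  82.2] mean [778.3 -52.1]
cap [ 518.5 -213.6  146.5]
```

The measurements agree: intake origin near (632, -23), yaw -7.8°, box back at x_i≈-121, box y_i≈-36. The TCP is already in line with the box, so I'll descend.

```bash
python3 -m creep '[{"claw":1,"tz":0.1},{"claw":1,"tz":0.2},{"claw":1,"tz":0.3},{"claw":1,"tz":0.38},{"claw":1,"tz":0.42},{"claw":1,"tz":0.45},{"claw":1,"tz":0.462},{"claw":1,"tz":0.462},{"claw":1,"tz":0.462}]'
python3 - <<'E'
from h import *
for n in("wrist","side"):
    f=r.grab_frame(n);save(n+"2",f);np.savez(n+"2.npz",**f)
a=cv2.imread("pics/wrist2.png");b=cv2.resize(cv2.imread("pics/side2.png")[120:280,270:480],(630,480))
cv2.imwrite("pics/side2c.png",b)
print(r.state()["tcp_pos"],r.state()["contact_force"],r.state()["grip_width"])
E
```

```text
[472.88753961 -38.1771377  222.25697268] [0.09578381 0.61408377 0.59127445] 14.957348785269058validation failed for argument at $[0]...
```

View pics/side2c.png

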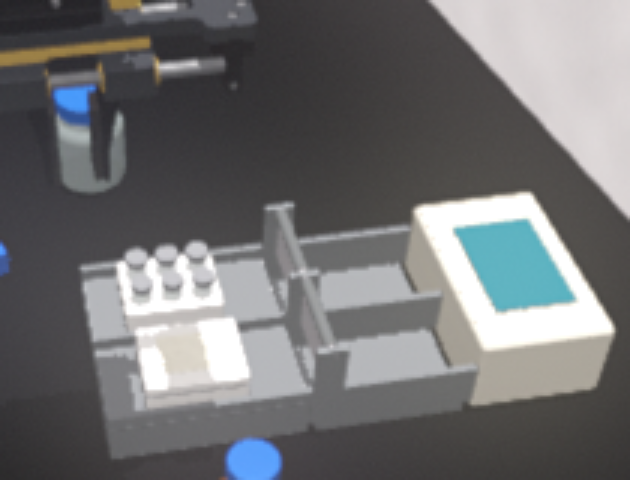

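The call was refused because every row needs all five keys. The picture shows the arm still high and the scene unchanged.

```bash
python3 -m creep '[{"claw":1,"tx":0,"ty":0,"tz":0.1,"yaw":0},{"claw":1,"tx":0,"ty":0,"tz":0.2,"yaw":0},{"claw":1,"tx":0,"ty":0,"tz":0.3,"yaw":0},{"claw":1,"tx":0,"ty":0,"tz":0.38,"yaw":0},{"claw":1,"tx":0,"ty":0,"tz":0.42,"yaw":0},{"claw":1,"tx":0,"ty":0,"tz":0.45,"yaw":0},{"claw":1,"tx":0,"ty":0,"tz":0.462,"yaw":0},{"claw":1,"tx":0,"ty":0,"tz":0.462,"yaw":0},{"claw":1,"tx":0,"ty":0,"tz":0.462,"yaw":0}]'
python3 - <<'E'
from h import *
for n in("wrist","side"):
    f=r.grab_frame(n);save(n+"3",f);np.savez(n+"3.npz",**f)
b=cv2.resize(cv2.imread("pics/side3.png")[120:280,270:480],(630,480))
a=cv2.resize(cv2.imread("pics/wrist3.png"),(630,394))
cv2.imwrite("pics/c3.png",cv2.resize(np.vstack([b,a]),(432,600)))
cv2.imwrite("pics/side3c.png",b)
print(r.state()["tcp_pos"],r.state()["contact_force"],r.state()["grip_width"])
E
```

```text
clock: 1.85
tcp_pos: [473.0, -38.4, 38.2]
orientation: [3.141, -0.0, 1.431]
contact_force: [0.5, 0.1, 0.4]
grip_width: 0.7
gripper_force: 0.0
[473.54346775 -38.4905555   38.90835488] [-0.03677034 -0.06862364 -0.04179468] 0.6659618554554897
```

View pics/c3.png

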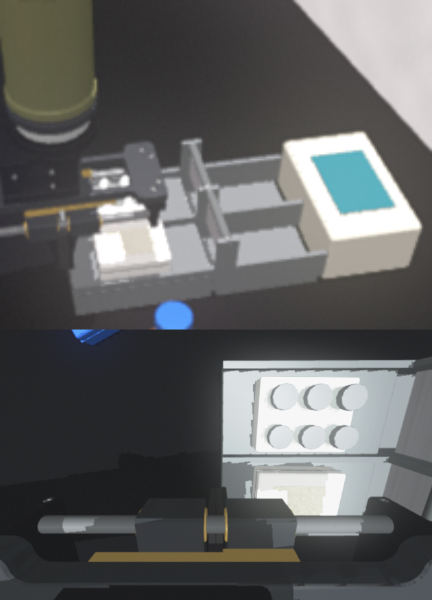

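The fingers are behind the box. Now I'll push slowly, the first 80 mm.

```bash
python3 -m creep '[{"claw":1,"tx":0,"ty":0.015,"tz":0,"yaw":0},{"claw":1,"tx":0,"ty":0.03,"tz":0,"yaw":0},{"claw":1,"tx":0,"ty":0.04,"tz":0,"yaw":0},{"claw":1,"tx":0,"ty":0.05,"tz":0,"yaw":0},{"claw":1,"tx":0,"ty":0.06,"tz":0,"yaw":0},{"claw":1,"tx":0,"ty":0.07,"tz":0,"yaw":0},{"claw":1,"tx":0,"ty":0.08,"tz":0,"yaw":0},{"claw":1,"tx":0,"ty":0.09,"tz":0,"yaw":0},{"claw":1,"tx":0,"ty":0.1,"tz":0,"yaw":0},{"claw":1,"tx":0,"ty":0.11,"tz":0,"yaw":0},{"claw":1,"tx":0,"ty":0.12,"tz":0,"yaw":0},{"claw":1,"tx":0,"ty":0.13,"tz":0,"yaw":0},{"claw":1,"tx":0,"ty":0.14,"tz":0,"yaw":0},{"claw":1,"tx":0,"ty":0.15,"tz":0,"yaw":0},{"claw":1,"tx":0,"ty":0.16,"tz":0,"yaw":0},{"claw":1,"tx":0,"ty":0.17,"tz":0,"yaw":0},{"claw":1,"tx":0,"ty":0.18,"tz":0,"yaw":0},{"claw":1,"tx":0,"ty":0.19,"tz":0,"yaw":0},{"claw":1,"tx":0,"ty":0.2,"tz":0,"yaw":0},{"claw":1,"tx":0,"ty":0.2,"tz":0,"yaw":0}]'
python3 - <<'E'
from h import *
f=r.grab_frame("side");save("side4",f)
g=r.grab_frame("scene");save("scene4",g)
w=r.grab_frame("wrist");save("wrist4",w)
b=cv2.resize(cv2.imread("pics/side4.png")[160:280,280:480],(600,360))
a=cv2.resize(cv2.imread("pics/scene4.png")[160:320,240:430],(356,300))
c=cv2.resize(cv2.imread("pics/wrist4.png"),(424,300))
m=np.zeros((600,780,3),np.uint8);m[:300,:356]=a;m[:300,356:]=c;m[300:,:500]=cv2.resize(b,(500,300));cv2.imwrite("pics/c4.png",m)
print(r.state()["tcp_pos"],r.state()["contact_force"])
E
```

```text
clock: 3.62
tcp_pos: [552.6, -49.7, 37.9]
orientation: [3.141, -0.0, 1.431]
contact_force: [-0.5, -0.5, 0.6]
grip_width: 0.5
gripper_force: 0.0
[552.19137812 -49.60133972  37.97627441] [ 0.25852203 -0.1162881   0.84908424]
```

View pics/c4.png

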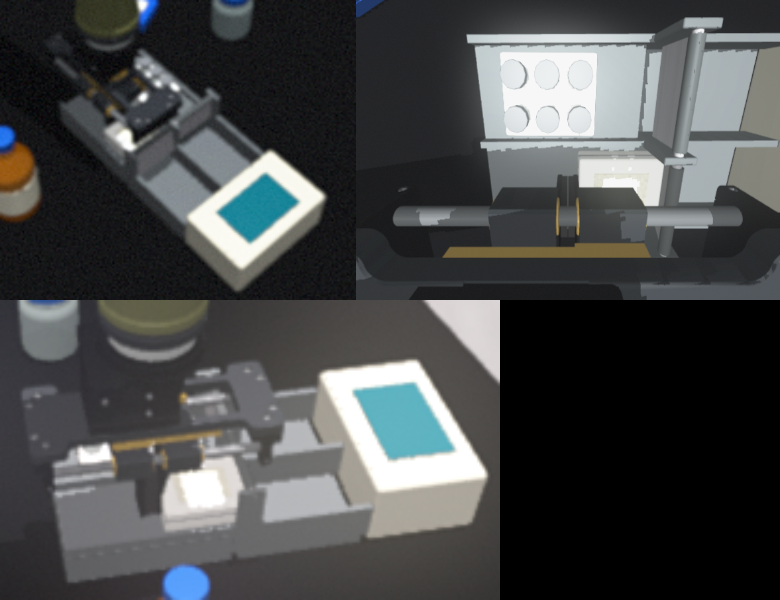

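The box has moved square along the lane and reached the flap: the wrist view shows its lid at the axle, and the rack is untouched. I'll push another 48 mm.

```bash
python3 -m creep '[{"claw":1,"tx":0,"ty":0.007,"tz":0,"yaw":0},{"claw":1,"tx":0,"ty":0.014,"tz":0,"yaw":0},{"claw":1,"tx":0,"ty":0.021,"tz":0,"yaw":0},{"claw":1,"tx":0,"ty":0.028,"tz":0,"yaw":0},{"claw":1,"tx":0,"ty":0.035,"tz":0,"yaw":0},{"claw":1,"tx":0,"ty":0.042,"tz":0,"yaw":0},{"claw":1,"tx":0,"ty":0.049,"tz":0,"yaw":0},{"claw":1,"tx":0,"ty":0.056,"tz":0,"yaw":0},{"claw":1,"tx":0,"ty":0.063,"tz":0,"yaw":0},{"claw":1,"tx":0,"ty":0.07,"tz":0,"yaw":0},{"claw":1,"tx":0,"ty":0.077,"tz":0,"yaw":0},{"claw":1,"tx":0,"ty":0.084,"tz":0,"yaw":0},{"claw":1,"tx":0,"ty":0.091,"tz":0,"yaw":0},{"claw":1,"tx":0,"ty":0.098,"tz":0,"yaw":0},{"claw":1,"tx":0,"ty":0.105,"tz":0,"yaw":0},{"claw":1,"tx":0,"ty":0.11,"tz":0,"yaw":0},{"claw":1,"tx":0,"ty":0.115,"tz":0,"yaw":0},{"claw":1,"tx":0,"ty":0.12,"tz":0,"yaw":0},{"claw":1,"tx":0,"ty":0.12,"tz":0,"yaw":0}]'
cat > mon.py <<'E'
import sys
from h import *
k=sys.argv[1]
for n in("side","scene","wrist"): save(n+k,r.grab_frame(n))
b=cv2.imread(f"pics/side{k}.png")[160:280,280:480]
a=cv2.resize(cv2.imread(f"pics/scene{k}.png")[160:320,240:430],(356,300))
c=cv2.resize(cv2.imread(f"pics/wrist{k}.png"),(424,300))
m=np.zeros((600,780,3),np.uint8);m[:300,:356]=a;m[:300,356:]=c;m[300:,:500]=cv2.resize(b,(500,300));cv2.imwrite(f"pics/c{k}.png",m)
p=r.state()["tcp_pos"];d=p[:2]-[632.5,-23];t=np.radians(-7.8)
print(p,"xi",d@[np.cos(t),np.sin(t)],"yi",d@[-np.sin(t),np.cos(t)],r.state()["contact_force"])
E
python3 mon.py 5
```

```text
clock: 5.35
tcp_pos: [599.6, -56.3, 37.7]
orientation: [3.141, -0.0, 1.431]
contact_force: [-0.6, 0.4, -0.7]
grip_width: 0.3
gripper_force: 0.4
[599.15547677 -56.2529787   37.73029417] xi -28.52306734693964 yi -37.47068789496666 [-0.78358774  0.30800359 -0.01171487]
```

View pics/c5.png

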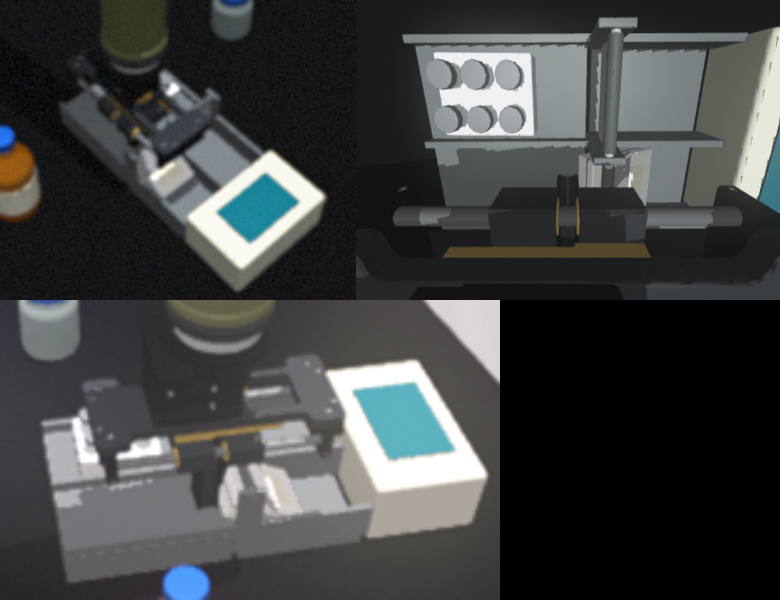

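The box has tipped nose-down through the flap, with its back against the finger just short of the sill's edge. I'll push the last few millimetres.

```bash
python3 -m creep '[{"claw":1,"tx":0,"ty":0.004,"tz":0,"yaw":0},{"claw":1,"tx":0,"ty":0.008,"tz":0,"yaw":0},{"claw":1,"tx":0,"ty":0.012,"tz":0,"yaw":0},{"claw":1,"tx":0,"ty":0.015,"tz":0,"yaw":0},{"claw":1,"tx":0,"ty":0.015,"tz":0,"yaw":0},{"claw":1,"tx":0,"ty":0.015,"tz":0,"yaw":0}]'
python3 mon.py 6
```

```text
clock: 6.0
tcp_pos: [605.3, -57.2, 37.8]
orientation: [3.141, 0.0, 1.431]
contact_force: [-1.2, 1.1, -0.8]
grip_width: 0.5
gripper_force: 0.4
[605.08141827 -57.14584266  37.75453518] xi -22.530778059231636 yi -37.55104839440745 [-1.01465529  0.73120259 -0.33521539]
```

View pics/c6.png

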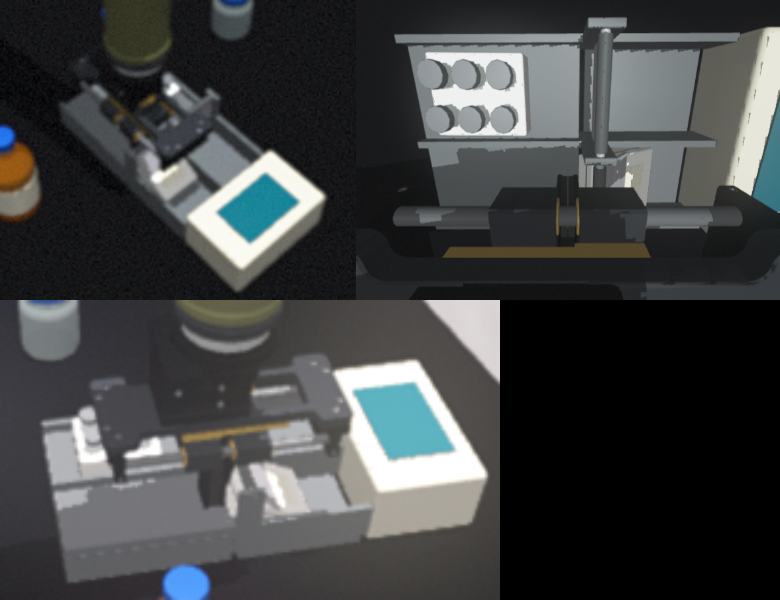

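It's still tipped, and the tip sits slightly above the box's lower back corner. I'll back off, go 3 mm lower, and push on again.

```bash
python3 -m creep '[{"claw":1,"tx":0,"ty":-0.012,"tz":0,"yaw":0},{"claw":1,"tx":0,"ty":-0.02,"tz":0,"yaw":0},{"claw":1,"tx":0,"ty":-0.02,"tz":0.004,"yaw":0},{"claw":1,"tx":0,"ty":-0.02,"tz":0.008,"yaw":0},{"claw":1,"tx":0,"ty":-0.02,"tz":0.008,"yaw":0},{"claw":1,"tx":0,"ty":-0.015,"tz":0.008,"yaw":0},{"claw":1,"tx":0,"ty":-0.01,"tz":0.008,"yaw":0},{"claw":1,"tx":0,"ty":-0.005,"tz":0.008,"yaw":0},{"claw":1,"tx":0,"ty":0,"tz":0.008,"yaw":0},{"claw":1,"tx":0,"ty":0.003,"tz":0.008,"yaw":0},{"claw":1,"tx":0,"ty":0.006,"tz":0.008,"yaw":0},{"claw":1,"tx":0,"ty":0.009,"tz":0.008,"yaw":0},{"claw":1,"tx":0,"ty":0.009,"tz":0.008,"yaw":0},{"claw":1,"tx":0,"ty":0.009,"tz":0.008,"yaw":0}]'
python3 mon.py 7
```

```text
clock: 7.32
tcp_pos: [609.1, -57.7, 34.7]
orientation: [3.141, -0.0, 1.431]
contact_force: [-0.3, -0.5, 0.4]
grip_width: 0.6
gripper_force: 0.0
[608.91856446 -57.65380164  34.74637567] xi -18.66019581456189 yi -37.533547163794736 [ 0.07728474 -0.76580904  0.60007788]
```

View pics/c7.png

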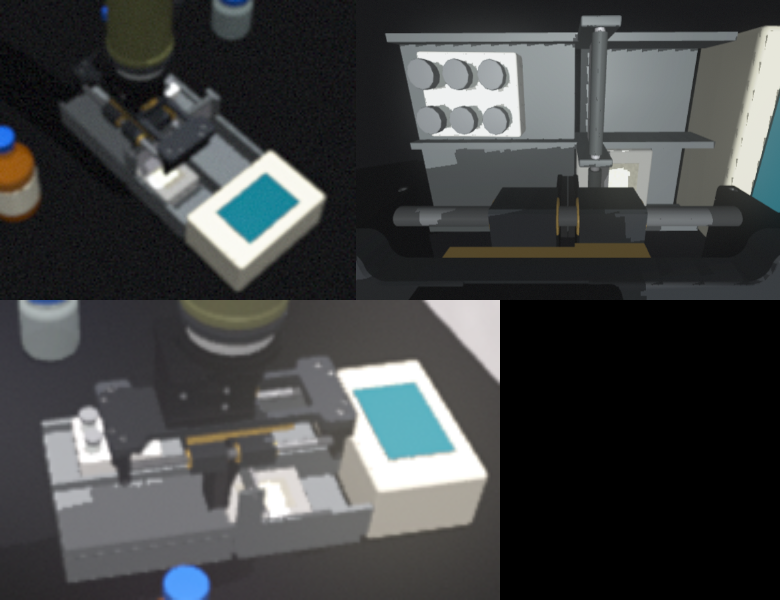

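The box looks flat in the bay now. I'll draw the fingers back along the lane, raise them, and check.

```bash
python3 -m creep '[{"claw":1,"tx":0,"ty":-0.02,"tz":-0.003,"yaw":0},{"claw":1,"tx":0,"ty":-0.05,"tz":-0.006,"yaw":0},{"claw":1,"tx":0,"ty":-0.1,"tz":-0.01,"yaw":0},{"claw":1,"tx":0,"ty":-0.16,"tz":-0.01,"yaw":0},{"claw":1,"tx":0,"ty":-0.22,"tz":-0.01,"yaw":0},{"claw":1,"tx":0,"ty":-0.28,"tz":-0.01,"yaw":0},{"claw":1,"tx":0,"ty":-0.33,"tz":-0.02,"yaw":0},{"claw":1,"tx":0,"ty":-0.34,"tz":-0.1,"yaw":0},{"claw":1,"tx":0,"ty":-0.34,"tz":-0.2,"yaw":0},{"claw":1,"tx":0,"ty":-0.34,"tz":-0.3,"yaw":0},{"claw":1,"tx":0,"ty":-0.34,"tz":-0.4,"yaw":0},{"claw":1,"tx":0,"ty":-0.34,"tz":-0.45,"yaw":0},{"claw":1,"tx":0,"ty":-0.34,"tz":-0.45,"yaw":0},{"claw":1,"tx":0,"ty":-0.34,"tz":-0.45,"yaw":0},{"claw":1,"tx":0,"ty":-0.34,"tz":-0.45,"yaw":0},{"claw":1,"tx":0,"ty":-0.34,"tz":-0.45,"yaw":0},{"claw":1,"tx":0,"ty":-0.34,"tz":-0.45,"yaw":0},{"claw":1,"tx":0,"ty":-0.34,"tz":-0.45,"yaw":0},{"claw":1,"tx":0,"ty":-0.34,"tz":-0.45,"yaw":0},{"claw":1,"tx":0,"ty":-0.34,"tz":-0.45,"yaw":0}]'
python3 mon.py 8
python3 - <<'E'
from h import *
f=r.grab_frame("wrist");P=cloud(f).reshape(-1,3);c=f["pixels"].reshape(-1,3).astype(int)
t=np.radians(-7.8);d=P[:,:2]-[632.5,-23];xi=d@[np.cos(t),np.sin(t)];yi=d@[-np.sin(t),np.cos(t)]
m=(xi>-5)&(xi<95)&(yi<-8)&(yi>-66)&(c.min(1)>150)&(P[:,2]<50)
Q=np.c_[xi,yi,P[:,2]][m];print(m.sum(),np.percentile(Q,[2,50,98],axis=0).round(1))
A=np.c_[Q[:,:2],np.ones(len(Q))];print("tilt",np.linalg.lstsq(A,Q[:,2],rcond=None)[0].round(3))
E
```

```text
clock: 9.13
tcp_pos: [473.8, -38.6, 214.0]
orientation: [-3.141, 0.0, 1.431]
contact_force: [-1.2, -0.6, 0.7]
grip_width: 0.6
gripper_force: 0.0
[473.97954245 -38.6638633  214.44291619] xi -154.9279708134839 yi -37.0326333721377 [0.55142977 0.00067633 0.51681741]
2119 [[ -3.7 -62.9   6.8]
 [ 50.9 -35.3  29.5]
 [ 93.7  -8.9  31.5]]
tilt [-2.9000e-01  3.0000e-03  3.7492e+01]
```

View pics/c8.png

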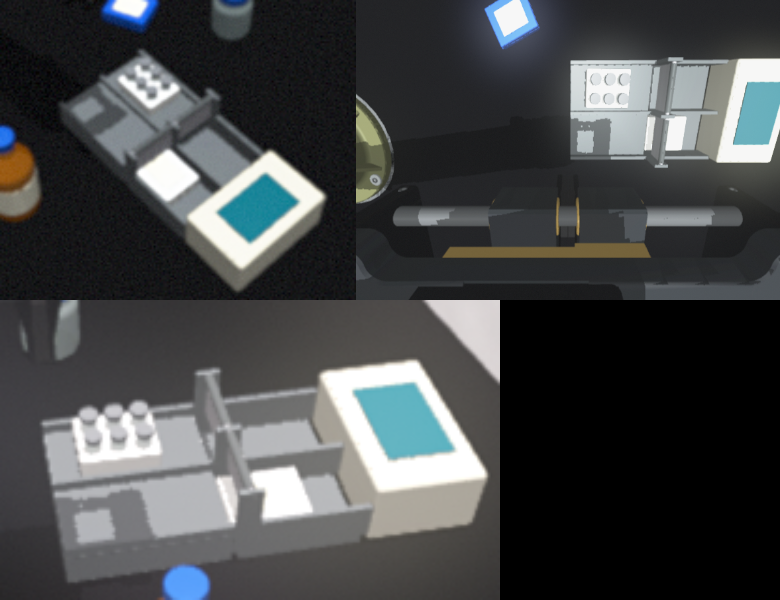

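The box appears to lie in the bay with the flap down. I'll wait about 1 s, then check that the lid is level and the flap upright.

```bash
python3 -m creep '[{"claw":1,"tx":0,"ty":0,"tz":0,"yaw":0},{"claw":1,"tx":0,"ty":0,"tz":0,"yaw":0},{"claw":1,"tx":0,"ty":0,"tz":0,"yaw":0},{"claw":1,"tx":0,"ty":0,"tz":0,"yaw":0},{"claw":1,"tx":0,"ty":0,"tz":0,"yaw":0},{"claw":1,"tx":0,"ty":0,"tz":0,"yaw":0},{"claw":1,"tx":0,"ty":0,"tz":0,"yaw":0},{"claw":1,"tx":0,"ty":0,"tz":0,"yaw":0},{"claw":1,"tx":0,"ty":0,"tz":0,"yaw":0},{"claw":1,"tx":0,"ty":0,"tz":0,"yaw":0},{"claw":1,"tx":0,"ty":0,"tz":0,"yaw":0},{"claw":1,"tx":0,"ty":0,"tz":0,"yaw":0}]' >/dev/null
python3 - <<'E'
from h import *
t=np.radians(-7.8)
for n in("wrist","side","scene"):
    f=r.grab_frame(n);P=cloud(f).reshape(-1,3);c=f["pixels"].reshape(-1,3).astype(int)
    d=P[:,:2]-[632.5,-23];X=np.c_[d@[np.cos(t),np.sin(t)],d@[-np.sin(t),np.cos(t)],P[:,2]]
    m=(X[:,0]>-20)&(X[:,0]<75)&(X[:,1]<-8)&(X[:,1]>-66)&(X[:,2]>20)&(X[:,2]<60)&(c.min(1)>150);Q=X[m]
    A=np.c_[Q[:,:2],np.ones(len(Q))];s=np.linalg.lstsq(A,Q[:,2],rcond=None)[0]
    print(n,"lid",m.sum(),np.percentile(Q,[3,50,97],axis=0).round(1).tolist(),"slope",s[:2].round(3))
    for nm,y in(("R",-37),("L",37)):
        m=(abs(X[:,0])<30)&(abs(X[:,1]-y)<25)&(X[:,2]>44)&(X[:,2]<70);Q=X[m]
        if len(Q)>10: print("  flap",nm,len(Q),"x",np.median(Q[:,0]).round(1),"dx/dz",np.polyfit(Q[:,2],Q[:,0],1)[0].round(3))
E
```

```text
wrist lid 1872 [[-18.6, -61.6, 28.2], [33.6, -34.8, 30.1], [58.4, -9.9, 32.7]] slope [-0.014  0.002]
  flap R 436 x -0.2 dx/dz -0.012
  flap L 548 x -0.5 dx/dz -0.003
side lid 459 [[-18.3, -59.8, 29.4], [30.0, -35.5, 32.1], [56.1, -11.4, 35.1]] slope [-0.017 -0.007]
  flap R 44 x -2.9 dx/dz -0.011
  flap L 40 x -3.0 dx/dz -0.009
scene lid 497 [[-0.3, -62.5, 26.6], [29.9, -37.3, 30.4], [58.3, -10.6, 34.1]] slope [-0.023 -0.008]
  flap R 99 x 0.8 dx/dz -0.011
  flap L 83 x 0.5 dx/dz 0.006
```

The lid is level at z≈30, which is 22 mm above the bay floor. Both flaps hang upright and the arm is clear.

```bash
python3 -c "from station import r; print(r.finish_job())"
```

```text
the job is handed in; nothing more can be done
None
```

The slide box lies flat in the right lane's bay, both flaps hang shut, the fingers are clear, and the job is handed in at about 10 s on the robot's clock (limit 40 s).

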